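# Charge the tumbler tub and offer up its cover

### The arm

A 6-joint arm with a two-finger parallel gripper is mounted at the origin on the work surface. World frame = base frame: x ahead of the robot, y to its left, z up, the work surface at z = 0. Lengths are in m, angles in rad, forces in N, time in s.
With the tool pointing down it reaches from about 0.275 to 0.875 m from the base axis. Payload 12.5 kg.
Tool frame: the origin (TCP) lies midway between the tips of the shut fingers; the grasp point (between the pads) lies grasp_offset behind it (grasp_offset is the distance from the TCP to the grasp point, in m); z points along the fingers, y is the line along which they close (so a half turn about z gives the same grasp; the last joint's range is limited). The gripper opens to 85 mm and grips with 20 to 120 N. Pads are 22 mm wide; open, the fingers measure 114 mm over their backs; the gripper's body (76 mm by 85 mm) begins 54 mm behind the grasp point. The pads swing forward as they close: fully open they stand 13 mm farther back than shut.
Start: joints at [-1.191, 0.351, 1.652, -0, 1.139, -0.085], TCP at [0.247, -0.492, 0.231] pointing down, gripper open.
Joint ranges: [-2.75, 2.75], [-0.79, 2.1], [0.01, 2.65], [-1.57, 4.71], [0.07, 3.14], [-2.87, 2.87]. Speed limits (rad/s): [2.22, 2.22, 2.79, 3.14, 3.14, 3.14].

### API

Orientations are given as a rotation vector (axis times angle).
In Python, from cell import sense, snapshot, job_done, grasp_offset gives the robot as it stands. The module is installed in compiled form; this text tells all that it offers.
- The arm moves only by the shell command python3 -m creep 'ROWS'. ROWS is text: rows parted by semicolons, each of 5 numbers parted by spaces: the shift along the tool's x, y, z in mm, then the turn about the tool's z in rad, then the closure in counts, from 0 (fully open) to 255 (shut). A call has 1 to 20 rows; each row is the pose to reach, as a shift and turn from the pose commanded when the call began, along the tool's axes at that moment; what a row does not reach only later rows make up. A row lasts 1/12 s, in which the tool goes at most 41.7 mm and 7.16 degrees, less where a joint would pass 70% of its speed; a pose out of reach is approached as far as the arm can. A call with a gripper value outside its range is refused whole. The fingers move at their own pace and stop on an object; the grip force is fixed at half the most. Time passes only in rows, so rows that repeat a pose let the fingers close. It gives the time, the measured TCP pose, the force, the opening and the grip force at its end, in the units of the state.
- sense(): the state, without advancing time (a new reading comes with each control period).
- snapshot(name): name is "scene" or "top" or "wrist"; returns a dict with "frame" (384x512x3 uint8, red, green, blue), "fx", "fy", "cx", "cy" (pixels), "origin" and "rotation" of the camera in the world; the wrist camera has in their place "mount" (4x4, takes a point from camera to tool coordinates, whose origin is the TCP and whose axes are the flange's). Camera axes: x right, y up, looking along -z (the intrinsics and any distortion apply to the point x, -y, -z); pixel columns grow to the right and rows downward; lengths in m; the calibration is good to about 2 mm. A picture is of the moment at which its call begins: read the wrist's pose just before it. There is no depth.
- job_done(): hands the job in; it is judged then, once.
The state is a dict: "t": time; "joint_positions": joint angles; "dq": joint speeds; "joint_efforts": joint torques, N m; "ee_pos": TCP position; "eef_rot": TCP orientation; "force": force on the tool from outside, world axes, zero at the start; "wrist_torque": the same for the moment, N m; "gripper_width": finger opening in m; "finger_force": force on a finger pad.
Only numpy, scipy, OpenCV 4.12 (cv2) and the standard library are available. Lean on these libraries where they do the work, as an engineer would, in place of code of your own. Each camera call takes 0.05 s, during which the arm holds its last target. There are 200 camera calls.

### The job

With the red scoop, take porcelain balls out of the grey trough and tip at least two of them into the green tumbler tub (never handle the balls with the fingers or let one fall on the bench), then put the scoop down on the bench or back in the trough. Next lift the blue cover by its handle and hold it level about 15 mm above the tub's flange, touching nothing else, each of its four holes centred over a threaded hole so that the screws could be started: finish while still holding it there, and do not let go. Leave the tin, the jar and the maquette where they are.

Things in the scene. Friction and masses are not known exactly. Their poses are not given: they have to be found in the camera images.
- tub: Fixed green box with a bare aluminium flange, open on top. Origin: centre of its underside, on the bench; z up. The flange is 160 (x) by 124 (y) mm, its top 75 mm above the bench, the opening in it 100 (x) by 76 (y) mm; the inner floor is 12 mm above the bench. The four threaded holes (9 mm across) lie at x = +-66, y = +-50 mm.
- cover: Loose blue plate 160 (x) by 124 (y) by 5 mm, about 0.3 kg (mass varies), lying flat on the bench, handle up. Origin: centre of its underside; z up. Through holes 13 mm across at x = +-66, y = +-50 mm, the same pattern as the tub; it fits either way round (half a turn). Black bow handle: a bar 60 mm long along x, 14 mm wide (y), from 36 to 50 mm above the underside, on two posts.
- cover_grip (a point): Middle of the cover's handle bar, 43 mm above the underside. Grip it from above with the fingers closing along the cover's y.
- trough: Fixed grey open trough, outside 178 (x) by 76 (y) by 26 mm high. Inside 170 by 68 mm; its floor is 10 mm above the bench, walls 4 mm thick. Origin: centre of its underside. Its -x end (nearer the robot) slopes up at 45 degrees from a foot at x = -69 mm. The balls lie in that half, the scoop in the other, its mouth towards the balls.
- scoop: Loose red scoop, 90 g. Origin: centre of its pan's underside; +x points from mouth to handle, z up. Pan 60 (x) by 58 (y) mm, floor 2 thick, side walls 24 high from 16 mm behind the lip, back wall 36 high at x = 30, mouth open to -x. Handle: level bar 16 wide (y), 38 to 54 mm above the underside, x = 34 to 100.
- scoop_grip (a point): Point on the axis of the scoop's handle bar at x = 60 mm, 46 mm above the underside. Grip from above with the fingers closing along the scoop's y.
- scoop_lip (a point): Middle of the scoop's front lip: x = -30 mm, on the underside. Pushed mouth first along the trough's floor until the lip is at the foot of its sloping end, the scoop takes up the balls; they roll freely, so tilt it mouth-up before lifting.
- ball0: White porcelain ball, 22 mm across, 16 g; origin at its centre. Four alike.
- ball1: White porcelain ball, 22 mm across, 16 g; origin at its centre. Four alike.
- ball2: White porcelain ball, 22 mm across, 16 g; origin at its centre. Four alike.
- ball3: White porcelain ball, 22 mm across, 16 g; origin at its centre. Four alike.
- thread0 (a point): Centre of a threaded hole in the tub's flange, at the level of the flange's top, corner (+ x, + y) of the tub.
- thread1 (a point): Centre of a threaded hole in the tub's flange, at the level of the flange's top, corner (+ x, - y) of the tub.
- thread2 (a point): Centre of a threaded hole in the tub's flange, at the level of the flange's top, corner (- x, - y) of the tub.
- thread3 (a point): Centre of a threaded hole in the tub's flange, at the level of the flange's top, corner (- x, + y) of the tub.
- hole0 (a point): Centre of a hole in the cover, on its underside, corner (+ x, + y) of the cover.
- hole1 (a point): Centre of a hole in the cover, on its underside, corner (+ x, - y) of the cover.
- hole2 (a point): Centre of a hole in the cover, on its underside, corner (- x, - y) of the cover.
- hole3 (a point): Centre of a hole in the cover, on its underside, corner (- x, + y) of the cover.
- tin: Bystander: closed tin, 72 mm across, 85 mm high. Origin: centre of its underside.
- jar: Bystander: closed amber jar with a white cap, 60 mm across, 90 mm high. Origin: centre of its underside.
- maquette: Bystander: small white plaster figure, 64 mm across, 100 mm high. Origin: centre of its underside.
There are look-alikes about, which are no part of the job. What is meant by the scoop is not purple, and is the smaller of those in its own colour.

How it is judged:
By the outcome, as a careful person would: the job done as asked, in the order asked, and still so for the second after the job is handed in, while the arm keeps its last pose, push and grip.
It also fails if it takes over 72 s, if anything falls off the work surface, if the arm or the gripper's body presses on something with over 40 N, if the wrist force passes 120 N, or if a joint passes its speed limit or range.

## Working session

There is one attempt and no reset: what is moved stays moved. The work goes in short steps, Python scripts to look and compute and a shell command to move; the robot and the scene stay as the last step left them, time stands still between calls to the robot, and variables do not carry over. Pictures are saved under pics/ and viewed, at most 10 in all, crops included, and the job is handed in when it is done.

```bash
mkdir -p pics; python3 - <<'E'
from cell import sense,snapshot,grasp_offset
import cv2,numpy as np
print(grasp_offset)
s=sense();print({k:np.round(v,4).tolist() for k,v in s.items()})
for n in("scene","top","wrist"):
    d=snapshot(n);cv2.imwrite(f"pics/{n}0.png",d["frame"][:,:,::-1])
    print(n,{k:np.round(v,4).tolist() for k,v in d.items() if k!="frame"})
E
```

```text
0.0187
{'t': 0.0, 'joint_positions': [-1.1906, 0.3512, 1.6524, -0.0, 1.1391, -0.0846], 'dq': [-0.0015, -0.0002, -0.0006, 0.0002, -0.0001, 0.0006], 'joint_efforts': [-0.0008, -50.6105, -29.1405, -0.0001, 0.0045, -0.0], 'ee_pos': [0.2464, -0.4913, 0.2308], 'eef_rot': [-3.0561, -0.7232, 0.0003], 'force': [-0.8066, -0.0758, -0.6202], 'wrist_torque': [-0.0145, -0.0153, 0.0021], 'finger_force': 0.0, 'gripper_width': 0.0854}
scene {'fx': 347.8231, 'fy': 347.8231, 'cx': 255.648, 'cy': 191.1357, 'origin': [1.4033, 0.0029, 0.6519], 'rotation': [0.7355, 0.7756, 1.5197]}
top {'fx': 422.69, 'fy': 422.69, 'cx': 259.8897, 'cy': 191.9348, 'origin': [0.4086, -0.0628, 1.1661], 'rotation': [0.1257, -0.119, -1.539]}
wrist {'fx': 317.4804, 'fy': 317.4804, 'cx': 248.9862, 'cy': 183.3665, 'mount': [[-0.0008, 0.9598, 0.2806, 0.0706], [1.0, 0.0007, 0.0003, -0.0004], [0.0, 0.2806, -0.9598, -0.1422], [0.0, 0.0, 0.0, 1.0]]}
```

View pics/top0.png

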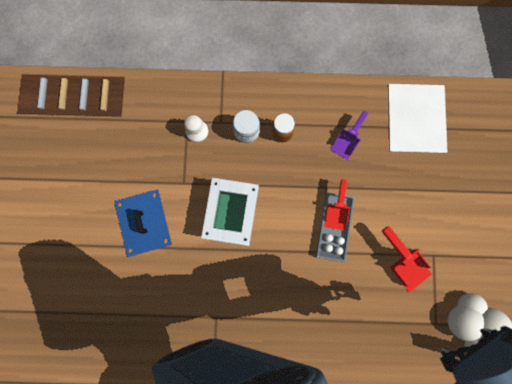

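View pics/scene0.png

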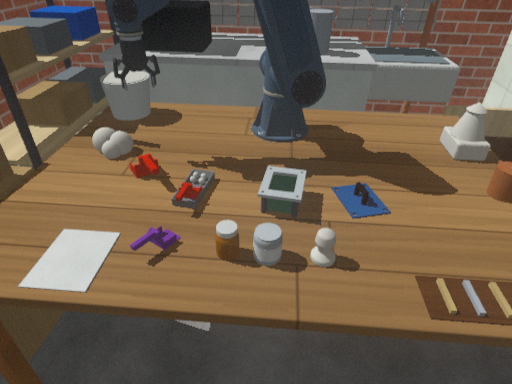

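Three scoops appear in the top view: red in the trough (337,205), a larger red one on the bench (408,262), and a purple one (350,138). The one meant is the red one in the trough, since it is smaller and not purple. The tub is at (231,211), the cover at (143,222) and the balls at about (334,244). Next I'll measure and check with an enlarged crop.

```bash
cat >h.py <<'E'
from cell import sense,snapshot,grasp_offset
import cv2,numpy as np
from scipy.spatial.transform import Rotation as R
def cam(n):
    s=sense();d=snapshot(n)
    if n=="wrist":
        T=np.eye(4);T[:3,:3]=R.from_rotvec(s["eef_rot"]).as_matrix();T[:3,3]=s["ee_pos"]
        M=T@d["mount"];d["o"],d["R"]=M[:3,3],M[:3,:3]
    else: d["o"],d["R"]=np.array(d["origin"]),R.from_rotvec(d["rotation"]).as_matrix()
    return d
def pt(d,uv,z):
    uv=np.atleast_2d(np.array(uv,float))
    r=np.c_[(uv[:,0]-d["cx"])/d["fx"],-(uv[:,1]-d["cy"])/d["fy"],-np.ones(len(uv))]@d["R"].T
    return d["o"]+r*((z-d["o"][2])/r[:,2])[:,None]
def px(d,p):
    c=(np.atleast_2d(p)-d["o"])@d["R"]
    return np.c_[d["cx"]-d["fx"]*c[:,0]/c[:,2],d["cy"]+d["fy"]*c[:,1]/c[:,2]]
def mask(d,lo,hi,box=None):
    m=cv2.inRange(cv2.cvtColor(d["frame"],cv2.COLOR_RGB2HSV),np.array(lo),np.array(hi))
    if box is not None:
        k=np.zeros_like(m);x0,y0,x1,y1=box;k[y0:y1,x0:x1]=255;m&=k
    return m
def big(m):
    c,_=cv2.findContours(m,cv2.RETR_EXTERNAL,cv2.CHAIN_APPROX_NONE);return max(c,key=cv2.contourArea)[:,0,:]
def rect(d,c,z):
    """min-area rectangle of contour c cast on plane z: centre (m), sides (mm), yaw of the long side (deg)"""
    (x,y),(w,h),a=cv2.minAreaRect((pt(d,c,z)[:,:2]*1000).astype(np.float32))
    if w<h:w,h,a=h,w,a+90
    return np.round([x,y,w,h,(a+90)%180-90],2)
E
python3 - <<'E'
from h import *
d=cam("top")
print("cover",rect(d,big(mask(d,(100,120,50),(125,255,255),(100,170,190,270))),.005))
print("tubfl",rect(d,big(mask(d,(0,0,150),(180,60,255),(190,165,270,255))),.075))
print("trough",rect(d,big(mask(d,(0,0,40),(180,70,255),(305,185,365,270))),.026))
red=mask(d,(0,170,120),(8,255,255),(310,170,365,240))|mask(d,(172,170,120),(180,255,255),(310,170,365,240))
c=big(red);print("scoop",rect(d,c,.05),c.min(0),c.max(0))
f=d["frame"][165:295,300:440,::-1];cv2.imwrite("pics/crop1.png",cv2.resize(f,None,fx=4.6,fy=4.6,interpolation=cv2.INTER_CUBIC))
E
```

```text
cover [497.52 265.8  158.36 122.21  17.53]
tubfl [528.63  20.29 162.48 125.94  -7.38]
trough [ 500.17 -260.2   178.77   80.39   -8.35]
scoop [ 559.   -267.06  136.47   57.53  -14.08] [325 179] [349 229]
```

View pics/crop1.png

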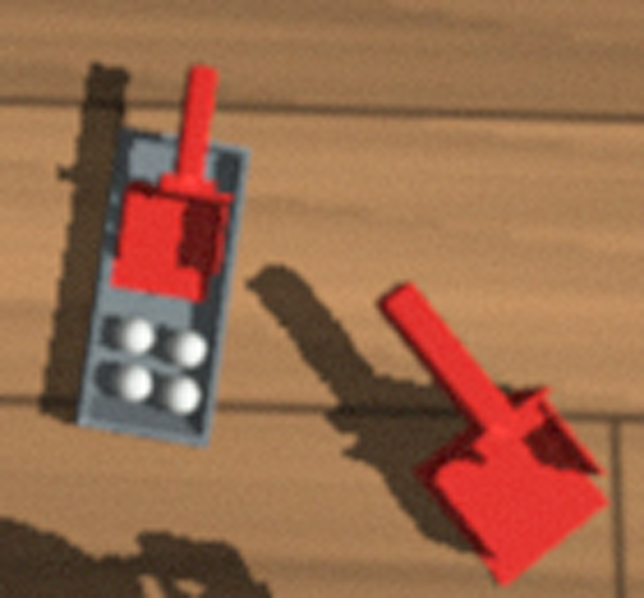

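The crop confirms it: the target is the smaller red scoop in the trough, with its mouth towards the four balls and its handle from about (203,70) to (190,180) in the crop. The red scoop on the bench is clearly larger. Now I'll work out the first move.

```bash
cat >>h.py <<'E'
def go(p,yaw):
    """shift (tool mm) and turn (rad) from the present pose to TCP p with tool-x yaw (rad)"""
    s=sense();A=R.from_rotvec(s["eef_rot"]).as_matrix()
    y0=np.arctan2(A[1,0],A[0,0]);t=-((yaw-y0+np.pi)%(2*np.pi)-np.pi)
    return np.round((A.T@(np.array(p)-s["ee_pos"]))*1000,1),round(t,3),"yaw0",round(y0,3)
E
python3 - <<'E'
from h import *
d=cam("top")
P=pt(d,[[203/4.6+300,70/4.6+165],[190/4.6+300,180/4.6+165]],.064)
v=P[0]-P[1];yaw=np.arctan2(v[1],v[0]);u=v/np.linalg.norm(v)
print(P,np.linalg.norm(v),np.degrees(yaw))
g=P[0]-u*.04;print(g)
print(go([g[0],g[1],.14],yaw))
E
```

```text
[[ 0.62004603 -0.27784581  0.064     ]
 [ 0.55594222 -0.27026715  0.064     ]] 0.0645502577084384 -6.74249029647491
[ 0.58032268 -0.27314952  0.064     ]
(array([396.3, -45.5,  91.1]), np.float64(0.582), 'yaw0', np.float64(0.465))
```

```bash
python3 -m creep '100 -11 20 0.15 0;200 -22 45 0.3 0;300 -34 68 0.45 0;396 -45 91 0.58 0;396 -45 91 0.58 0;396 -45 91 0.58 0;396 -45 91 0.58 0;396 -45 91 0.58 0;396 -45 91 0.58 0;396 -45 91 0.58 0;396 -45 91 0.58 0;396 -45 91 0.58 0;396 -45 91 0.58 0;396 -45 91 0.58 0'
python3 - <<'E'
from h import *
d=cam("wrist");s=sense();print(s["ee_pos"],s["dq"].round(3) if hasattr(s["dq"],'round') else s["dq"])
cv2.imwrite("pics/w1.png",d["frame"][:,:,::-1])
red=mask(d,(0,150,80),(8,255,255))|mask(d,(172,150,80),(180,255,255))
n,l,st,ce=cv2.connectedComponentsWithStats(red)
print([ (st[i].tolist()) for i in range(1,n) if st[i][4]>150])
E
```

```text
t: 1.42
ee_pos: [0.5795, -0.2748, 0.1406]
eef_rot: [3.136, -0.182, -0.0]
force: [-0.6, -0.5, 0.4]
gripper_width: 0.0857
finger_force: 0.0
[ 0.57947111 -0.27501832  0.14075677] [-0.005 -0.003 -0.     0.001 -0.     0.002]
[[210, 131, 72, 132, 5606], [399, 266, 28, 21, 192], [435, 277, 43, 26, 481], [422, 360, 30, 23, 218]]
```

View pics/w1.png

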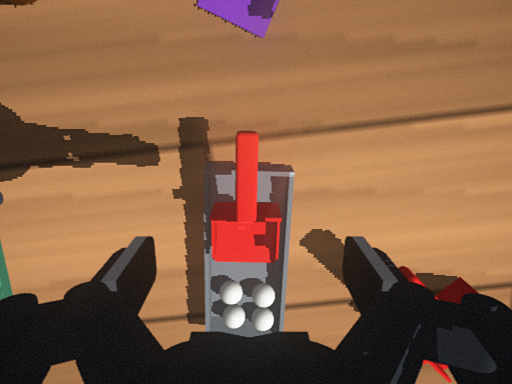

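The wrist view shows the scoop handle from (246,132) to (247,205), the pan's lip near row 261, the trough's far rim from (207,163) to (293,168), and the balls at rows 292–318.

```bash
python3 - <<'E'
from h import *
d=cam("wrist")
red=mask(d,(0,150,80),(8,255,255),(200,120,300,275))|mask(d,(172,150,80),(180,255,255),(200,120,300,275))
mid=[];w=[]
for r in range(140,198,3):
    c=np.where(red[r])[0];mid.append([(c.min()+c.max())/2,r]);w.append(c.max()-c.min()+1)
P=pt(d,mid,.064)[:,:2];print("w",w)
vx,vy,x0,y0=cv2.fitLine(P.astype(np.float32),cv2.DIST_L2,0,.01,.01).ravel()
if vx<0:vx,vy=-vx,-vy
print("handle yaw",np.degrees(np.arctan2(vy,vx)),"pt",x0,y0)
c=np.where(red.any(1))[0];print("rows",c.min(),c.max())
cc=np.where(red[c.min()+1])[0];print("rear end",pt(d,[cc.mean(),c.min()],.064))
cl=np.where(red[c.max()-1])[0];print("lip",cl.min(),cl.max(),pt(d,[[cl.min(),c.max()],[cl.max(),c.max()],[cl.mean(),c.max()]],.012))
# trough rims: grey vs wood
hsv=cv2.cvtColor(d["frame"],cv2.COLOR_RGB2HSV)
for r in(180,200,275,290,305,320): 
    g=np.where(hsv[r,195:305,1]<75)[0]+195;q=pt(d,[[g.min(),r],[g.max(),r]],.026)[:,:2];print(r,g.min(),g.max(),q.round(4).tolist(),round(np.linalg.norm(q[0]-q[1]),4))
for b in((220,280),(252,283),(222,304),(252,307)):
    m=mask(d,(0,0,150),(180,60,255),(b[0],b[1],b[0]+24,b[1]+24));M=cv2.moments(m);print("ball",pt(d,[M["m10"]/M["m00"],M["m01"]/M["m00"]],.021).round(4))
print("far rim",pt(d,[[207,163],[293,168]],.026))
E
```

```text
w [np.int64(24), np.int64(23), np.int64(23), np.int64(22), np.int64(23), np.int64(23), np.int64(23), np.int64(31), np.int64(23), np.int64(23), np.int64(22), np.int64(21), np.int64(21), np.int64(21), np.int64(21), np.int64(21), np.int64(21), np.int64(21), np.int64(21), np.int64(21)]
handle yaw -6.8037844 pt 0.5968328 -0.27485117
rows 131 262
rear end [[ 0.62321078 -0.27846777  0.064     ]]
lip 216 274 [[ 0.49648993 -0.23339365  0.012     ]
 [ 0.48997669 -0.28861082  0.012     ]
 [ 0.49323331 -0.26100229  0.012     ]]
180 204 293 [[0.5822, -0.2373], [0.5734, -0.3116]] 0.0748
200 204 291 [[0.5646, -0.2345], [0.5559, -0.3085]] 0.0745
275 204 286 [[0.4924, -0.223], [0.4835, -0.298]] 0.0755
290 204 285 [[0.4766, -0.2205], [0.4677, -0.2958]] 0.0757
305 204 284 [[0.4603, -0.218], [0.4514, -0.2934]] 0.076
320 205 283 [[0.4434, -0.2163], [0.4346, -0.291]] 0.0752
ball [[ 0.4658 -0.246   0.021 ]]
ball [[ 0.4588 -0.2767  0.021 ]]
ball [[ 0.4382 -0.2451  0.021 ]]
ball [[ 0.4316 -0.273   0.021 ]]
far rim [[ 0.59635432 -0.24201869  0.026     ]
 [ 0.5837725  -0.31238377  0.026     ]]
```

```bash
python3 - <<'E'
from h import *
print(go([.583,-.2732,.038],-.122))
E
```

```text
(array([  3.2,  -2.3, 102.9]), np.float64(0.005), 'yaw0', np.float64(-0.117))
```

```bash
python3 -m creep '3 -2 30 0.005 0;3 -2 60 0.005 0;3 -2 85 0.005 0;3 -2 103 0.005 0;3 -2 103 0.005 0;3 -2 103 0.005 0;3 -2 103 0.005 255;3 -2 103 0.005 255;3 -2 103 0.005 255;3 -2 103 0.005 255;3 -2 103 0.005 255;3 -2 103 0.005 255;3 -2 103 0.005 255;3 -2 103 0.005 255;3 -2 103 0.005 255'
python3 - <<'E'
from h import *
s=sense();print(s["ee_pos"],s["force"],s["gripper_width"])
# target: lip at trough foot, centred, trough yaw
y=np.radians(-8.4);u=np.array([np.cos(y),np.sin(y)]);c=np.array([.501,-.263])
for f in(0.03,.021,): 
    g=c+u*f;print(f,go([g[0],g[1],s["ee_pos"][2]],y))
E
```

```text
t: 2.77
ee_pos: [0.5839, -0.2723, 0.0377]
eef_rot: [3.136, -0.189, 0.001]
force: [0.7, 0.1, 5.0]
gripper_width: 0.0148
finger_force: 59.6
[ 0.58388098 -0.27232126  0.0377123 ] [0.7361785  0.14133498 4.97847195] 0.01476959599141974
0.03 (array([-53.4,   1.5,  -0. ]), np.float64(0.026), 'yaw0', np.float64(-0.12))
0.021 (array([-62.4,   1.2,  -0. ]), np.float64(0.026), 'yaw0', np.float64(-0.12))
```

```bash
python3 -m creep '-5 0.2 -0.3 0.026 255;-10 0.3 -0.3 0.026 255;-15 0.4 -0.3 0.026 255;-20 0.5 -0.3 0.026 255;-24 0.6 -0.3 0.026 255;-28 0.7 -0.3 0.026 255;-32 0.8 -0.3 0.026 255;-36 0.9 -0.3 0.026 255;-40 1 -0.3 0.026 255;-44 1 -0.3 0.026 255;-48 1 -0.3 0.026 255;-52 1.1 -0.3 0.026 255;-55 1.2 -0.3 0.026 255;-58 1.2 -0.3 0.026 255;-60 1.2 -0.3 0.026 255;-62 1.2 -0.3 0.026 255;-62 1.2 -0.3 0.026 255;-62 1.2 -0.3 0.026 255'
python3 - <<'E'
from h import *
d=cam("top");f=d["frame"][190:275,295:380,::-1];cv2.imwrite("pics/t2.png",cv2.resize(f,None,fx=6,fy=6,interpolation=cv2.INTER_CUBIC))
d=cam("wrist");cv2.imwrite("pics/w2.png",d["frame"][:,:,::-1])
E
```

```text
t: 4.27
ee_pos: [0.5217, -0.2661, 0.0378]
eef_rot: [3.133, -0.229, 0.001]
force: [2.4, -0.9, 5.4]
gripper_width: 0.0149
finger_force: 59.8
```

View pics/t2.png

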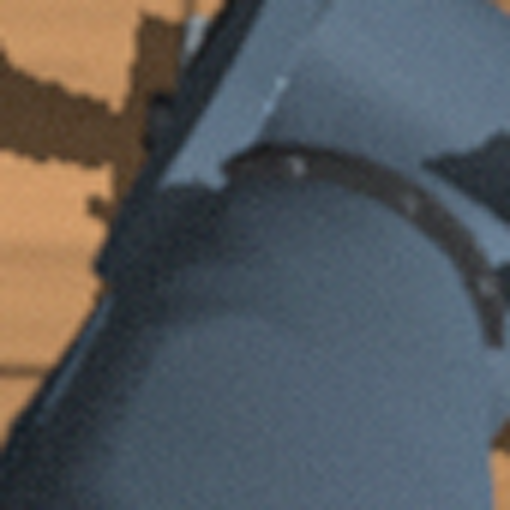

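The arm hides the trough in the top view. I'll combine a wrist view and an enlarged scene crop into one picture.

```bash
python3 - <<'E'
from h import *
w=cam("wrist")["frame"];d=cam("scene")
q=px(d,[[.5,-.263,.03]])[0].astype(int);print(q)
f=d["frame"][q[1]-45:q[1]+45,q[0]-45:q[0]+45]
im=np.hstack([cv2.resize(w[130:384,120:380],(400,390)),cv2.resize(f,(390,390),interpolation=cv2.INTER_CUBIC)])
cv2.imwrite("pics/c3.png",im[:,:,::-1])
E
```

```text
[192 183]
```

View pics/c3.png

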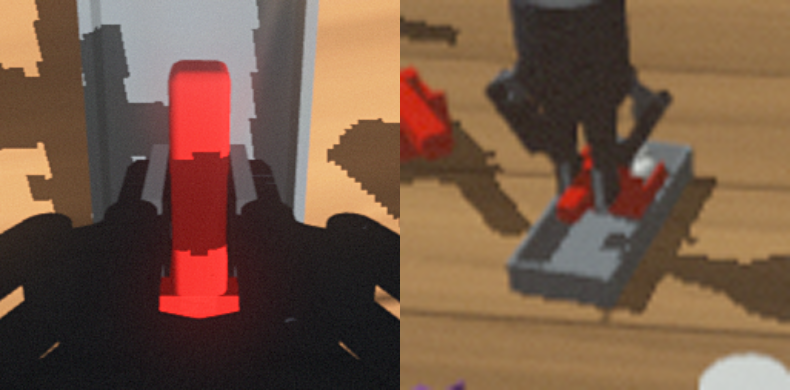

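The left half shows the handle well centred between the fingers in the trough. In the right half a ball shows at (645,160), inside or just beyond the pan. I'll push the last few millimetres and check for contact.

```bash
python3 -m creep '-1 0 0 0 255;-2 0 0 0 255;-3 0 0 0 255;-4 0 0 0 255;-4 0 0 0 255;-4 0 0 0 255'
```

```text
t: 4.97
ee_pos: [0.5192, -0.2659, 0.0382]
eef_rot: [3.132, -0.23, 0.006]
force: [9.1, -0.6, 4.6]
gripper_width: 0.0148
finger_force: 59.5
```

The push force rose to 9 N, so the lip is at the foot of the slope. Next I'll press the handle down behind the back edge to tip the mouth up.

```bash
python3 -m creep '1 0 1 0 255;2 0 2 0 255;3.2 0 3 0 255;4.4 0 4 0 255;5.6 0 5 0 255;6.8 0 6 0 255;8 0 7 0 255;9 0 8 0 255;9 0 8 0 255;9 0 8 0 255'
```

```text
t: 5.8
ee_pos: [0.5271, -0.267, 0.0307]
eef_rot: [3.133, -0.229, 0.002]
force: [2.0, -0.2, 15.4]
gripper_width: 0.0149
finger_force: 63.8
```

```bash
python3 -m creep '0 0 -1 0 255;0 0 -3 0 255;0 0 -6 0 255;0 0 -9 0 255;0 0 -13 0 255;0 0 -17 0 255;0 0 -21 0 255;0 0 -25 0 255;0 0 -29 0 255;0 0 -33 0 255;0 0 -36 0 255;0 0 -38 0 255;0 0 -38 0 255'
python3 - <<'E'
from h import *
w=cam("wrist")["frame"];d=cam("scene");s=sense();print(s["force"])
q=px(d,[[.49,-.263,.07]])[0].astype(int);print(q)
f=d["frame"][q[1]-45:q[1]+45,q[0]-45:q[0]+45]
im=np.hstack([cv2.resize(w[130:384,120:380],(400,390)),cv2.resize(f,(390,390),interpolation=cv2.INTER_CUBIC)])
cv2.imwrite("pics/c4.png",im[:,:,::-1])
E
```

```text
t: 6.88
ee_pos: [0.527, -0.2669, 0.0681]
eef_rot: [3.133, -0.229, 0.001]
force: [0.2, -0.3, -1.8]
gripper_width: 0.015
finger_force: 61.3
[ 0.59147686 -1.1645227  -1.54370006]
[192 171]
```

View pics/c4.png

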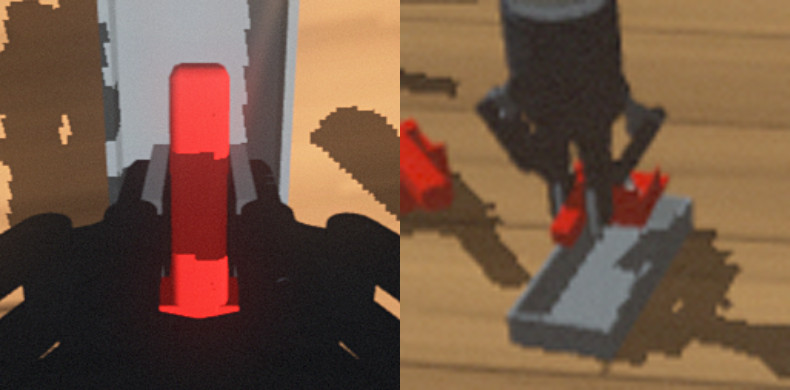

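The scoop is off the floor with its mouth up: the handle slopes down to the rear, and the far end of the trough at (690,200) on the right looks empty. I'll check the tilt angle and the load numerically.

```bash
cat >>h.py <<'E'
def tilt(d=None):
    """mouth-up tilt of the scoop about the grip (deg) from the rear end of the handle in the wrist view"""
    d=d or cam("wrist")
    b=(225,130,275,240);red=mask(d,(0,140,90),(9,255,255),b)|mask(d,(171,140,90),(180,255,255),b)
    r=np.where((red>0).sum(1)>8)[0].min()
    w=(red[r+4:r+12]>0).sum(1).mean()
    M=np.array(d["mount"]);best=[]
    for a in np.arange(-60,40,.5):
        t=np.radians(a);x,z=40,8
        p=np.array([(x*np.cos(t)+z*np.sin(t))/1e3,0,-grasp_offset-(z*np.cos(t)-x*np.sin(t))/1e3])
        q=M[:3,:3].T@(p-M[:3,3]);best.append((d["cy"]+d["fy"]*q[1]/q[2],d["fx"]*16e-3/-q[2],a))
    B=np.array(best);return r,round(w,1),B[np.argmin(abs(B[:,0]-r)),2],B[np.argmin(abs(B[:,1]-w)),2]
E
python3 - <<'E'
from h import *
d=cam("wrist");M=d["mount"]
f=d["frame"];d2=dict(d);d2["frame"]=cv2.imread("pics/w2.png")[:,:,::-1].copy()
print("level",tilt(d2),"now",tilt(d))
F=[]
for i in range(6): cam("top");F.append(sense()["force"])
print(np.mean(F,0))
E
```

```text
level (np.int64(170), np.float64(34.6), np.float64(7.0), np.float64(39.5)) now (np.int64(172), np.float64(37.0), np.float64(4.0), np.float64(26.0))
[-0.17327077 -0.01626983 -1.06607544]
```

```bash
python3 - <<'E'
from h import *
print(go([.582,.0133,.115],np.radians(-7.4)))
E
```

```text
(array([  13.8, -285.1,  -47.5]), np.float64(-0.017), 'yaw0', np.float64(-0.146))
```

```bash
python3 -m creep '0 0 -2 0 255;0 0 -6 0 255;0 0 -11 0 255;0 -1 -16 0 255;0 -4 -21 0 255;0 -9 -26 0 255;0 -16 -31 0 255;1 -25 -36 0 255;1 -36 -40 0 255;2 -48 -43 0 255;3 -61 -45 0 255;4 -75 -47 -0.005 255;5 -89 -47 -0.01 255;6 -103 -47 -0.015 255;7 -117 -47 -0.017 255;8 -131 -47 -0.017 255;9 -145 -47 -0.017 255;10 -158 -47 -0.017 255;11 -170 -47 -0.017 255;12 -181 -47 -0.017 255' && python3 -m creep '0 -9 0 0 255;0 -19 0 0 255;1 -30 0 0 255;1 -42 0 0 255;1 -54 0 0 255;1 -66 0 0 255;1 -77 0 0 255;2 -87 0 0 255;2 -95 0 0 255;2 -100 0 0 255;2 -103 0 0 255;2 -104 0 0 255;2 -104 0 0 255'
python3 - <<'E'
from h import *
w=cam("wrist")["frame"];d=cam("scene")
q=px(d,[[.54,.015,.09]])[0].astype(int);print(q)
f=d["frame"][q[1]-45:q[1]+45,q[0]-45:q[0]+45]
im=np.hstack([cv2.resize(w[130:384,120:380],(400,390)),cv2.resize(f,(390,390),interpolation=cv2.INTER_CUBIC)])
cv2.imwrite("pics/c5.png",im[:,:,::-1])
d=cam("top");b=(300,185,365,270)
m=mask(d,(0,0,170),(180,50,255),b);print("white px in trough, top",cv2.countNonZero(m))
print(go([.582,.0133,.0775],np.radians(-7.4)))
E
```

```text
t: 9.0
ee_pos: [0.5653, -0.0881, 0.1145]
eef_rot: [-3.135, 0.202, 0.0]
force: [-0.4, 0.0, -0.9]
gripper_width: 0.015
finger_force: 61.4
t: 10.08
ee_pos: [0.5805, 0.0134, 0.1146]
eef_rot: [3.135, -0.203, -0.0]
force: [-0.0, 0.3, -0.8]
gripper_width: 0.0149
finger_force: 61.4
[280 179]
white px in trough, top 0
(array([ 1.5, -0.4, 37.1]), np.float64(-0.001), 'yaw0', np.float64(-0.13))
```

View pics/c5.png

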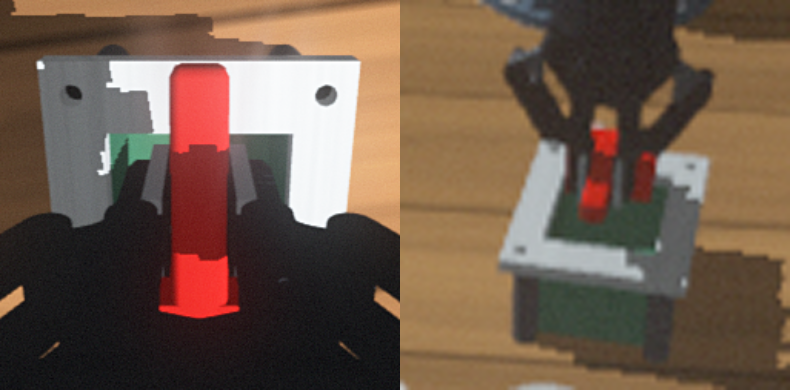

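The trough looks empty from the top, so all four balls should be in the scoop. The wrist view shows the two +x threaded holes at crop (72,92) and (327,95), and the opening's +x edge at crop row 134. I'll use them to refine the tub's pose.

```bash
cat >>h.py <<'E'
def dark(d,uv,z,r=9,k=.72):
    """centre of a dark spot near pixel uv, cast on plane z"""
    u,v=map(int,uv);g=cv2.cvtColor(d["frame"],cv2.COLOR_RGB2GRAY)[v-r:v+r+1,u-r:u+r+1]
    m=(g<k*np.median(g)).astype(np.uint8);n,l,st,ce=cv2.connectedComponentsWithStats(m)
    i=min(range(1,n),key=lambda i:np.hypot(*(ce[i]-r))-.1*st[i][4]);p=ce[i]+[u-r,v-r]
    return p.round(1),st[i][4],pt(d,p,z)[0]
E
python3 - <<'E'
from h import *
d=cam("wrist")
a=dark(d,(167,190),.075);b=dark(d,(333,192),.075);print(a,b)
A,B=a[2],b[2];v=A-B;yaw=np.arctan2(v[1],v[0])-np.pi/2;u=np.array([np.cos(yaw),np.sin(yaw)])
c=(A+B)[:2]/2-.066*u;print("dist",np.linalg.norm(v),"yaw",np.degrees(yaw),"centre",c)
print("opening edge",(pt(d,[[195,130+134*.651],[312,130+134*.651]],.075)[:,:2]-c)@u)
s=sense();print("tcp in tub x,y",(s["ee_pos"][:2]-c)@u,(s["ee_pos"][:2]-c)@[-u[1],u[0]])
E
```

```text
(array([166.9, 189.9]), np.int32(76), array([0.59989215, 0.06019631, 0.075     ])) (array([331. , 191.7]), np.int32(147), array([ 0.58596028, -0.03738802,  0.075     ]))
dist 0.09857382395298392 yaw -8.125067169967343 centre [0.52758873 0.02073221]
opening edge [0.04856724 0.04939569]
tcp in tub x,y 0.05337682315037518 -7.684628227498042e-05
```

```bash
python3 -m creep '0 0 3 0 255;0 0 8 0 255;0 0 14 0 255;0 0 20 0 255;0 0 26 0 255;0 0 31 0 255;0 0 35 0 255;0 0 37 0 255;-2 0 37 0 255;-4 0 37 0 255;-5 0 37 0 255;-6 0 37 0 255;-7 0 37 0 255;-7 0 37 0 255'
```

```text
t: 11.45
ee_pos: [0.5738, 0.0144, 0.078]
eef_rot: [-3.135, 0.203, -0.002]
force: [0.9, -0.4, -1.0]
gripper_width: 0.0149
finger_force: 61.4
```

```bash
python3 -m creep '-1 0 0 0 255;-2 0 0 0 255;-3 0 0 0 255;-4 0 0 0 255;-4 0 0 0 255' && python3 -m creep '-1 0 0 0 255;-2 0 0 0 255;-3 0 0 0 255;-4 0 0 0 255;-4 0 0 0 255'
```

```text
t: 11.87
ee_pos: [0.5733, 0.0145, 0.0795]
eef_rot: [3.135, -0.203, 0.015]
force: [13.5, -0.6, 0.6]
gripper_width: 0.015
finger_force: 61.6
t: 12.28
ee_pos: [0.5728, 0.0146, 0.0811]
eef_rot: [3.135, -0.203, 0.029]
force: [25.2, -2.5, 2.1]
gripper_width: 0.0149
finger_force: 61.8
```

The lip is bearing on the far inner wall at 25 N without pivoting, so I'll raise the tool along an arc about the lip.

```bash
python3 -m creep '0 0 -1 0 255;0 0 -2 0 255;0 0 -3 0 255;0 0 -4 0 255;0 0 -5 0 255;0 0 -6 0 255;0 0 -6 0 255'
```

```text
t: 12.87
ee_pos: [0.5699, 0.015, 0.0857]
eef_rot: [-3.135, 0.203, -0.017]
force: [15.9, -1.5, -0.6]
gripper_width: 0.0151
finger_force: 61.5
```

The tool moved 3.6 mm forward and 7.7 mm up, so the scoop turned about 5° on its lip. I'll back off, lower, re-engage and repeat.

```bash
python3 -m creep '3 0 0 0 255;7 0 0 0 255;8 0 2 0 255;8 0 4 0 255;8 0 6 0 255;8 0 6 0 255;6 0 6 0 255;4 0 6 0 255;2 0 6 0 255;0 0 6 0 255;-2 0 6 0 255;-2 0 6 0 255' && python3 -m creep '-1 0 -1 0 255;-1 0 -2 0 255;-2 0 -3 0 255;-3 0 -4 0 255;-4 0 -5 0 255;-5 0 -5 0 255;-6 0 -5 0 255;-6 0 -5 0 255'
```

```text
t: 13.87
ee_pos: [0.5694, 0.0149, 0.0807]
eef_rot: [3.134, -0.202, 0.025]
force: [20.6, -3.7, 1.4]
gripper_width: 0.0149
finger_force: 61.9
t: 14.53
ee_pos: [0.5653, 0.0154, 0.0867]
eef_rot: [3.134, -0.202, 0.031]
force: [25.5, -5.6, 5.6]
gripper_width: 0.0149
finger_force: 62.5
```

```bash
python3 -m creep '3 0 0 0 255;7 0 0 0 255;9 0 2 0 255;9 0 4 0 255;9 0 6 0 255;9 0 8 0 255;8 0 8 0 255;6 0 8 0 255;4 0 8 0 255;2 0 8 0 255;0 0 8 0 255;-2 0 8 0 255;-2 0 8 0 255' && python3 -m creep '-1 0 -1 0 255;-2 0 -2 0 255;-3 0 -3 0 255;-4 0 -4 0 255;-5 0 -5 0 255;-6 0 -6 0 255;-7 0 -7 0 255;-8 0 -8 0 255;-10 0 -9 0 255;-11 0 -10 0 255;-12 0 -10 0 255;-12 0 -10 0 255'
```

```text
t: 15.62
ee_pos: [0.5639, 0.0157, 0.0788]
eef_rot: [3.134, -0.203, 0.033]
force: [27.8, -4.6, 9.7]
gripper_width: 0.0145
finger_force: 63.2
t: 16.62
ee_pos: [0.5527, 0.0172, 0.0893]
eef_rot: [3.134, -0.203, 0.036]
force: [29.4, -5.1, 13.3]
gripper_width: 0.0151
finger_force: 64.5
```

The geometry says the mouth is now about 13° down with the lip about 33 mm below the rim. I'll back away from the wall so the balls roll off into the tub.

```bash
python3 -m creep '4 0 0 0 255;9 0 0 0 255;13 0 0 0 255;17 0 0 0 255;21 0 0 0 255;25 0 0 0 255;29 0 0 0 255;33 0 0 0 255;37 0 0 0 255;41 0 0 0 255;43 0 0 0 255;43 0 0 0 255;43 0 0 0 255;43 0 0 0 255;43 0 0 0 255;43 0 0 0 255'
python3 - <<'E'
from h import *
w=cam("wrist")["frame"];d=cam("scene");t=cam("top")
q=px(d,[[.54,.015,.09]])[0].astype(int)
f=d["frame"][q[1]-45:q[1]+45,q[0]-45:q[0]+45]
f2=t["frame"][170:260,190:280]
im=np.hstack([cv2.resize(f2,(390,390),interpolation=cv2.INTER_CUBIC),cv2.resize(f,(390,390),interpolation=cv2.INTER_CUBIC)])
cv2.imwrite("pics/c6.png",im[:,:,::-1])
E
```

```text
t: 17.95
ee_pos: [0.5863, 0.0127, 0.0846]
eef_rot: [-3.135, 0.203, 0.0]
force: [0.1, 0.4, -0.7]
gripper_width: 0.0151
finger_force: 62.5
```

View pics/c6.png

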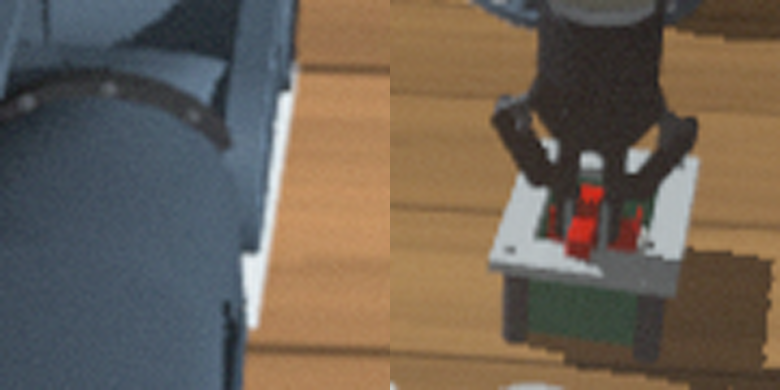

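The scene view at (590,215) shows the scoop handle in the tub with nothing spilled, and the top view is blocked by the arm. Next I'll lift out, move the scoop aside to free bench, and count the balls in the tub numerically.

```bash
python3 -m creep '0 0 -5 0 255;0 0 -12 0 255;0 0 -22 0 255;0 0 -34 0 255;0 0 -46 0 255;0 0 -54 0 255;0 6 -58 0 255;0 16 -60 0 255;0 30 -60 0 255;0 45 -60 0 255;0 60 -60 0 255;0 75 -60 0 255;0 90 -60 0 255;0 105 -60 0 255;0 120 -60 0 255;0 132 -60 0 255;0 140 -60 0 255;0 144 -60 0 255;0 145 -60 0 255;0 145 -60 0 255'
python3 - <<'E'
from h import *
for n in("scene","top"):
    d=cam(n);c,y=np.array([.5276,.0205]),np.radians(-7.7)
    u=np.array([np.cos(y),np.sin(y)]);v=np.array([-u[1],u[0]])
    P=np.array([[*(c+a*.049*u+b*.037*v),.075] for a,b in((1,1),(1,-1),(-1,-1),(-1,1))])
    poly=px(d,P).astype(np.int32);k=np.zeros(d["frame"].shape[:2],np.uint8);cv2.fillPoly(k,[poly],255)
    k=cv2.erode(k,np.ones((3,3)))
    h=cv2.cvtColor(d["frame"],cv2.COLOR_RGB2HSV)
    m=((h[:,:,1]<60)&(h[:,:,2]>70)).astype(np.uint8)*k
    N,l,st,ce=cv2.connectedComponentsWithStats(m);print(n,[(st[i][4],ce[i].round().tolist()) for i in range(1,N) if st[i][4]>5])
    x0,y0=poly.min(0)-25;x1,y1=poly.max(0)+25
    cv2.imwrite(f"pics/tub_{n}.png",cv2.resize(d["frame"][y0:y1,x0:x1,::-1],(390,390),interpolation=cv2.INTER_CUBIC))
E
```

```text
t: 19.77
ee_pos: [0.5677, -0.1311, 0.1445]
eef_rot: [-3.135, 0.203, 0.0]
force: [0.8, 0.0, -0.7]
gripper_width: 0.0153
finger_force: 62.6
scene [(np.int32(365), [282.0, 182.0])]
top [(np.int32(62), [233.0, 203.0]), (np.int32(146), [228.0, 226.0])]
```

```bash
python3 -m creep '0 0 15 0 255;0 0 35 0 255;0 0 55 0 255;0 0 75 0 255;0 0 88 0 255;0 0 95 0 255;0 0 98 0 255;0 0 101 0 255;0 0 104 0 255;0 0 107 0 255;0 0 110 0 255;0 0 113 0 255;0 0 113 0 255'
python3 - <<'E'
from h import *
d=cam("top");h=cv2.cvtColor(d["frame"],cv2.COLOR_RGB2HSV)
m=((h[:,:,1]<60)&(h[:,:,2]>70)).astype(np.uint8)[192:236,212:250]
for r in m[::2]: print("".join(".#"[i] for i in r))
E
```

```text
t: 20.95
ee_pos: [0.5699, -0.1316, 0.0331]
eef_rot: [3.134, -0.203, 0.008]
force: [3.8, 0.2, 10.4]
gripper_width: 0.0148
finger_force: 64.2
########.......#######################
#######......................#########
#######............................###
#######............................###
######............#######.........####
######...........#########........####
#####............########........#####
#####.............######.........#####
#####............................#####
#####...........................######
####............................######
###.............................######
###............................#######
###............................#######
###............................######.
###..#####....................######..
##..###############...###......####...
##.#########################..####....
############################.####.....
############################..........
###########################...........
##########################............
```

The mask shows one round ball (9 px) and a row of about three more at the tub's near wall, so all four are in the tub. I'll settle the scoop on the bench and release it.

```bash
python3 -m creep '0 0 1.5 0 255;0 0 3 0 255;0 0 3 0 255;0 0 3 0 0;0 0 3 0 0;0 0 3 0 0;0 0 3 0 0;0 0 3 0 0;0 0 3 0 0;0 0 -10 0 0;0 0 -35 0 0;0 0 -70 0 0;0 0 -105 0 0;0 0 -140 0 0;0 0 -140 0 0;0 0 -140 0 0'
python3 - <<'E'
from h import *
d=cam("top")
c=big(mask(d,(100,120,50),(125,255,255),(100,170,190,270)))
q=rect(d,c,.005);print("cover",q)
y=np.radians(q[4]);print(go([q[0]/1e3,q[1]/1e3,.13],y),sense()["joint_positions"])
E
```

```text
t: 22.33
ee_pos: [0.5686, -0.1314, 0.1744]
eef_rot: [3.134, -0.203, 0.007]
force: [-0.1, -0.4, 0.5]
gripper_width: 0.0853
finger_force: 0.0
cover [497.09 265.42 156.93 122.38  17.21]
(array([-121.2, -384.1,   42.2]), np.float64(-0.43), 'yaw0', np.float64(-0.129)) [-3.06849622e-01  4.73615721e-01  1.62314197e+00 -3.49566496e-06
  1.04357984e+00  1.39313765e+00]
```

```bash
python3 -m creep '-10 -30 -4 -0.1 0;-22 -68 -4 -0.2 0;-34 -106 -4 -0.3 0;-46 -145 -4 -0.4 0;-58 -183 -4 -0.43 0;-70 -221 0 -0.43 0;-82 -259 5 -0.43 0;-94 -297 10 -0.43 0;-106 -335 15 -0.43 0;-116 -367 20 -0.43 0;-121 -384 20 -0.43 0;-121 -384 20 -0.43 0;-121 -384 20 -0.43 0;-121 -384 20 -0.43 0'
python3 - <<'E'
from h import *
s=sense();print(s["ee_pos"])
d=cam("wrist");cv2.imwrite("pics/w7.png",d["frame"][:,:,::-1])
y=np.radians(17.3);u=np.array([np.cos(y),np.sin(y)]);v=np.array([-u[1],u[0]]);c=np.array([.4973,.2656])
for a,b in((1,1),(1,-1)):
    e=px(d,[[*(c+a*.066*u+b*.05*v),.005]])[0];print("predicted hole px",e)
m=mask(d,(95,100,40),(130,255,255));k=big(m);print(cv2.contourArea(k.reshape(-1,1,2)),k.min(0),k.max(0))
for r in range(k.min(0)[1],k.min(0)[1]+60,15):
    g=np.where(m[r])[0];q=pt(d,[[g.min(),r],[g.max(),r]],.005);print(r,g.min(),g.max(),q[:,:2].round(4).tolist())
# handle: dark bar on blue
h=cv2.cvtColor(d["frame"],cv2.COLOR_RGB2HSV);dk=((h[:,:,2]<60)).astype(np.uint8)
a,b=px(d,[[*c,.05]])[0],px(d,[[*(c+.03*u),.05]])[0];print("handle px",a,b)
x,yy=b.astype(int)
for r in range(yy-12,yy+60,4): print(r,"".join(".#"[i] for i in dk[r,x-45:x+45]))
E
```

```text
t: 23.55
ee_pos: [0.4969, 0.2645, 0.1509]
eef_rot: [3.106, 0.47, -0.002]
force: [0.4, -0.7, -0.2]
gripper_width: 0.0856
finger_force: 0.0
[0.49692115 0.26445572 0.15085105]
predicted hole px [190.85737123  94.92751708]
predicted hole px [305.31249725  94.67656907]
21775.0 [176  80] [318 246]
80 196 305 [[0.5588, 0.3318], [0.5866, 0.2419]]
95 177 317 [[0.5418, 0.3445], [0.5779, 0.2276]]
110 178 316 [[0.5296, 0.3407], [0.5657, 0.224]]
125 179 316 [[0.5171, 0.3367], [0.5534, 0.2193]]
handle px [248.18327388 181.65460712] [248.07328423 144.20385938]
132 ..........................................................................................
136 ..........................................................................................
140 ......................................####.##.............................................
144 .....................................#####.##...#.........................................
148 .....................................#....................................................
152 .....................................#...#...........................
[... 461 characters left out ...]
...................................
176 .....................................###..#...............................................
180 .....................................##..........#........................................
184 .....................................####.................................................
188 .....................................###...#..............................................
192 .....................................##..#.....#...#......................................
196 .....................................#..###.......#.......................................
200 ......................................#.#..#......#.......................................
```

```bash
cat >>h.py <<'E'
def hole(d,uv,z,r=13):
    """non-blue spot within the blue plate near uv"""
    u,v=map(int,uv);b=cv2.inRange(cv2.cvtColor(d["frame"],cv2.COLOR_RGB2HSV),(95,100,30),(130,255,255))[v-r:v+r+1,u-r:u+r+1]
    n,l,st,ce=cv2.connectedComponentsWithStats((b==0).astype(np.uint8))
    o=[]
    for i in range(1,n):
        x,y,w,hh,a=st[i]
        if a>20 and x>0 and y>0 and x+w<2*r+1 and y+hh<2*r+1:o.append((a,(ce[i]+[u-r,v-r]).round(1),pt(d,ce[i]+[u-r,v-r],z)[0][:2].round(4)))
    return o
E
python3 - <<'E'
from h import *
d=cam("wrist")
A=hole(d,(191,95),.005);B=hole(d,(305,95),.005);print(A,B)
if A and B:
    p,q=A[0][2],B[0][2];w=p-q;y=np.arctan2(w[1],w[0])-np.pi/2;u=np.array([np.cos(y),np.sin(y)])
    print("dist",np.linalg.norm(w),"yaw",np.degrees(y),"centre",(p+q)/2-.066*u)
h=cv2.cvtColor(d["frame"],cv2.COLOR_RGB2HSV)
m=((h[:,:,1]<110)).astype(np.uint8)
mid=[]
for r in range(150,206,5):
    g=np.where(m[r,215:285])[0]+215
    if len(g): print(r,g.min(),g.max(),len(g),h[r,248]);mid.append([(g.min()+g.max())/2,r])
P=pt(d,mid,.05);print(P[[0,-1]])
E
```

```text
[(np.int32(171), array([190.5,  97. ]), array([0.544 , 0.3327]))] [(np.int32(199), array([304.2,  96.5]), array([0.5738, 0.2376]))]
dist 0.09965967088045191 yaw 17.39861011353449 centre [0.49591966 0.26541484]
150 240 247 4 [110 118  67]
155 240 253 2 [110 124  66]
160 246 253 3 [112 112  66]
165 243 249 4 [109 106  65]
170 241 254 10 [111 105  68]
175 240 251 5 [109 108  66]
180 241 254 9 [113 109  63]
185 242 254 5 [108 109  68]
190 241 254 11 [112  99  67]
195 240 255 12 [112 104  64]
200 242 255 13 [110  93  63]
205 241 255 15 [115  77  60]
[[0.52082705 0.27634831 0.05      ]
 [0.47854733 0.25970177 0.05      ]]
```

```bash
python3 - <<'E'
from h import *
print(go([.4963,.2655,.0245],np.radians(17.4)))
E
```

```text
(array([ -0.5,  -1.6, 126.8]), np.float64(-0.004), 'yaw0', np.float64(0.3))
```

```bash
python3 -m creep '-0.5 -1.5 35 -0.004 0;-0.5 -1.5 70 -0.004 0;-0.5 -1.5 100 -0.004 0;-0.5 -1.5 120 -0.004 0;-0.5 -1.5 127 -0.004 0;-0.5 -1.5 127 -0.004 0;-0.5 -1.5 127 -0.004 0;-0.5 -1.5 127 -0.004 255;-0.5 -1.5 127 -0.004 255;-0.5 -1.5 127 -0.004 255;-0.5 -1.5 127 -0.004 255;-0.5 -1.5 127 -0.004 255;-0.5 -1.5 127 -0.004 255;-0.5 -1.5 127 -0.004 255;-0.5 -1.5 127 -0.004 255;-0.5 -1.5 127 -0.004 255' && python3 -m creep '0 0 -3 0 255;0 0 -10 0 255;0 0 -20 0 255;0 0 -32 0 255;0 0 -46 0 255;0 0 -60 0 255;0 0 -76 0 255;0 0 -92 0 255;0 0 -108 0 255;0 0 -120 0 255;0 0 -128 0 255;0 0 -130 0 255;0 0 -130 0 255;0 0 -130 0 255'
python3 - <<'E'
from h import *
d=cam("wrist");s=sense();print(s["ee_pos"],s["force"])
A=R.from_rotvec(s["eef_rot"]).as_matrix();yw=np.arctan2(A[1,0],A[0,0])
# cover in tool frame: underside is grasp + 43 along tool z
zu=s["ee_pos"][2]+grasp_offset-.043
y=yw;u=np.array([np.cos(y),np.sin(y)]);v=np.array([-u[1],u[0]])
H=[]
for b in(1,-1):
    e=px(d,[[*(s["ee_pos"][:2]+.066*u+b*.05*v),zu+.005]])[0];o=hole(d,e,zu+.005,16);print(e,o);H.append(o)
if all(H):
    p,q=H[0][0][2],H[1][0][2];w=p-q;y2=np.arctan2(w[1],w[0])-np.pi/2;uu=np.array([np.cos(y2),np.sin(y2)])
    c=(p+q)/2-.066*uu;print("dist",np.linalg.norm(w),"dyaw",np.degrees(y2-yw),"offset in tool x,-y (mm)",(c-s["ee_pos"][:2])@u*1e3,(c-s["ee_pos"][:2])@v*1e3)
E
```

```text
t: 24.98
ee_pos: [0.4965, 0.2667, 0.0251]
eef_rot: [-3.105, -0.477, -0.001]
force: [-1.4, -0.9, 5.9]
gripper_width: 0.013
finger_force: 59.4
t: 26.15
ee_pos: [0.496, 0.2664, 0.154]
eef_rot: [3.105, 0.477, -0.001]
force: [-0.3, 0.2, -3.3]
gripper_width: 0.013
finger_force: 58.6
[0.49586288 0.26635945 0.15378993] [-0.19041243  0.01682423 -3.40227483]
[148.26988565 100.36405633] [(np.int32(460), array([149.8, 101.9]), array([0.5433, 0.333 ]))]
[351.15678021 100.19652563] [(np.int32(531), array([348.6, 101.8]), array([0.5727, 0.2394]))]
dist 0.09810871520920046 dyaw -0.025802848435894803 offset in tool x,-y (mm) -0.7727677026282321 0.30861996431043226
```

The cover is held, centred in the grip to within 1 mm, and level. Next I'll go above the tub, 45 mm back, so that the wrist camera sees the +x threaded holes past the cover's edge.

```bash
python3 - <<'E'
from h import *
y=-.136;u=np.array([np.cos(y),np.sin(y)]);p=np.array([.528,.0205])-.045*u
print(go([*p,.16],y))
E
```

```text
(array([-83.8, 225. ,  -6.1]), np.float64(0.441), 'yaw0', np.float64(0.305))
```

```bash
python3 -m creep '-4 10 -1 0.02 255;-9 25 -2 0.05 255;-15 42 -3 0.09 255;-22 60 -4 0.13 255;-29 78 -5 0.17 255;-36 96 -6 0.21 255;-43 115 -6 0.25 255;-50 134 -6 0.29 255;-57 153 -6 0.33 255;-64 172 -6 0.37 255;-71 191 -6 0.4 255;-77 206 -6 0.42 255;-81 217 -6 0.435 255;-83 223 -6 0.44 255;-84 225 -6 0.441 255;-84 225 -6 0.441 255;-84 225 -6 0.441 255'
python3 - <<'E'
from h import *
d=cam("wrist");s=sense();print(s["ee_pos"]);cv2.imwrite("pics/w8.png",d["frame"][:,:,::-1])
y=-.136;u=np.array([np.cos(y),np.sin(y)]);v=np.array([-u[1],u[0]]);c=np.array([.528,.0205])
for b in(1,-1):
    e=px(d,[[*(c+.066*u+b*.05*v),.075]])[0];print("expect",e)
    if 12<e[1]<370:
        for k in(.55,.65,.75):print(k,dark(d,e,.075,11,k))
E
```

```text
t: 27.62
ee_pos: [0.4837, 0.0272, 0.1605]
eef_rot: [-3.134, 0.213, 0.0]
force: [-0.7, -0.2, -3.7]
gripper_width: 0.0132
finger_force: 58.7
[0.4836785  0.02729141 0.16053907]
expect [173.23743521  26.08227381]
0.55 (array([174.4,  29.4]), np.int32(105), array([0.59812772, 0.06070405, 0.075     ]))
0.65 (array([174.3,  29.3]), np.int32(117), array([0.5982007 , 0.06075958, 0.075     ]))
0.75 (array([174.2,  29.2]), np.int32(125), array([0.59824482, 0.06086111, 0.075     ]))
expect [326.45322348  25.99157339]
0.55 (array([324.4,  28.7]), np.int32(86), array([ 0.58520293, -0.03656022,  0.075     ]))
0.65 (array([325.7,  27.7]), np.int32(134), array([ 0.58568776, -0.03740329,  0.075     ]))
0.75 (array([325.8,  27.7]), np.int32(147), array([ 0.58563642, -0.0374685 ,  0.075     ]))
```

```bash
python3 - <<'E'
from h import *
print(go([.528,.020,.1151],np.radians(-7.4)))
E
```

```text
(array([44.9,  1.2, 45.4]), np.float64(-0.006), 'yaw0', np.float64(-0.135))
```

```bash
python3 -m creep '5 0 0 0 255;12 0 0 -0.006 255;20 1 0 -0.006 255;28 1 0 -0.006 255;36 1 0 -0.006 255;42 1 0 -0.006 255;45 1 0 -0.006 255;45 1 3 -0.006 255;45 1 9 -0.006 255;45 1 16 -0.006 255;45 1 23 -0.006 255;45 1 30 -0.006 255;45 1 36 -0.006 255;45 1 41 -0.006 255;45 1 44 -0.006 255;45 1 45 -0.006 255;45 1 45 -0.006 255;45 1 45 -0.006 255;45 1 45 -0.006 255'
python3 - <<'E'
from h import *
d=cam("wrist");s=sense();print(s["ee_pos"],s["force"])
A=R.from_rotvec(s["eef_rot"]).as_matrix();yw=np.arctan2(A[1,0],A[0,0]);u=np.array([np.cos(yw),np.sin(yw)]);v=np.array([-u[1],u[0]])
zu=s["ee_pos"][2]-.0251;print("yaw",np.degrees(yw),"underside",zu)
ims=[]
for b in(1,-1):
    e=px(d,[[*(s["ee_pos"][:2]+.066*u+b*.05*v),zu+.005]])[0];print(e)
    x,y=e.astype(int);ims.append(cv2.resize(d["frame"][y-20:y+21,x-20:x+21],(390,300),interpolation=cv2.INTER_NEAREST))
t=cam("scene");q=px(t,[[.53,.02,.09]])[0].astype(int)
tp=cam("top");r=px(tp,[[.53,.02,.09]])[0].astype(int)
im=np.vstack([np.hstack(ims),np.hstack([cv2.resize(f["frame"][k[1]-40:k[1]+40,k[0]-52:k[0]+52],(390,300),interpolation=cv2.INTER_CUBIC) for f,k in((t,q),(tp,r))])])
cv2.imwrite("pics/last.png",im[:,:,::-1])
h=cv2.cvtColor(d["frame"],cv2.COLOR_RGB2HSV)
for b in(1,-1):
    e=px(d,[[*(s["ee_pos"][:2]+.066*u+b*.05*v),zu+.005]])[0].astype(int)
    for r in range(e[1]-16,e[1]+18,2): print("".join("b" if (95<h[r,c,0]<130 and h[r,c,1]>100) else ("#" if h[r,c,2]<90 else "o") for c in range(e[0]-18,e[0]+19)))
    print()
E
```

```text
t: 29.25
ee_pos: [0.5283, 0.0196, 0.1159]
eef_rot: [-3.135, 0.204, -0.001]
force: [0.9, -0.3, -2.7]
gripper_width: 0.0127
finger_force: 58.7
[0.52831598 0.01962614 0.11589637] [ 0.45434282  0.1785444  -3.53204776]
yaw -7.455597016225397 underside 0.09079637064621707
[147.84881819 100.07231692]
[349.94007754  99.90512075]
bbbbbbbbbbbbbbbbbbbbbbbbbbbbbbbbbbbbb
bbbbbbbbbbbbbbbbbbbbbbbbbbbbbbbbbbbbb
bbbbbbbbbbbbbbbbbbbbbbbbbbbbbbbbbbbbb
bbbbbbbbbbbbbbbbooooooooobbbbbbbbbbbb
bbbbbbbbbbbbbboooooooooooooobbbbbbbbb
bbbbbbbbbbbboooooooooooooooooobbbbbbb
bbbbbbbbbbbooooooooooooooooo##bbbbbbb
bbbbbbbbbbooooooooooooooooo####bbbbbb
bbbbbbbbbbooooooooooooooooo#####bbbbb
bbbbbbbbbbooooooooooooooooo#####bbbbb
bbbbbbbbbbooooooooooooooooo#####bbbbb
bbbbbbbbbbbooooooooooooooooo####bbbbb
bbbbbbbbbbbboooooooooooooooooo#bbbbbb
bbbbbbbbbbbbbbooooooooooooooooobbbbbb
bbbbbbbbbbbbbbbboooooooooooooobbbbbbb
bbbbbbbbbbbbbbbbbbboooooooobbbbbbbbbb
bbbbbbbbbbbbbbbbbbbbbbbbbbbbbbbbbbbbb

bbbbbbbbbbbbbbbbbbbbbbbbbbbbbbbbbbbbb
bbbbbbbbbbbbbbbbbbbbbbbbbbbbbbbbbbbbb
bbbbbbbbbbbbbbbbbbbbbbbbbbbbbbbbbbbbb
bbbbbbbbbbbbbbboooooooobbbbbbbbbbbbbb
bbbbbbbbbbbboooooooooooooobbbbbbbbbbb
bbbbbbbbbooooooooooooooooooobbbbbbbbb
bbbbbbbbboooooooooooooooooooobbbbbbbb
bbbbbbbboooooooooooooooooooooobbbbbbb
bbbbbbbo#ooooooooooooooooooooobbbbbbb
bbbbbbb##ooooooooooooooooooooobbbbbbb
bbbbbbb##ooooooooooooooooooooobbbbbbb
bbbbbbb#oooooooooooooooooooooobbbbbbb
bbbbbbboooooooooooooooooooooobbbbbbbb
bbbbbbbbooooooooooooooooooobbbbbbbbbb
bbbbbbbboooooooooooooooooobbbbbbbbbbb
bbbbbbbbbbooooooooooooobbbbbbbbbbbbbb
bbbbbbbbbbbbboooooobbbbbbbbbbbbbbbbbb
```

View pics/last.png

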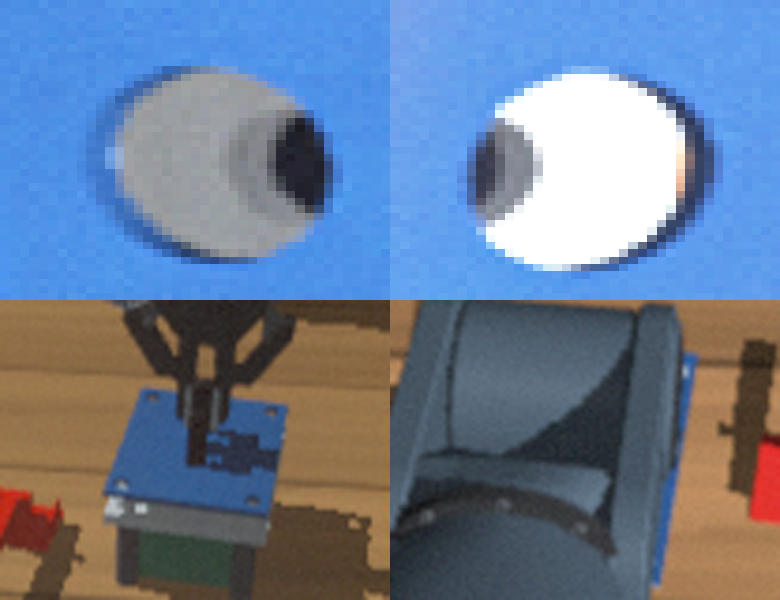

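In the top row, each +x hole shows its threaded hole, a grey ring with a dark core. The left ring's edge is at crop x≈228, rows 118–218, and the right ring's edge is at crop x≈542, rows 118–220. The bottom row shows the cover level over the tub with a gap below it. I'll work out the residual offset.

```bash
python3 - <<'E'
from h import *
d=cam("wrist");s=sense()
A=R.from_rotvec(s["eef_rot"]).as_matrix();yw=np.arctan2(A[1,0],A[0,0]);u=np.array([np.cos(yw),np.sin(yw)]);v=np.array([-u[1],u[0]])
f=lambda p:((p[:2]-s["ee_pos"][:2])@np.array([u,v]).T*1e3).round(2)
L=(127+228/390*41-.5,80+168/300*41-.5);Rr=(329+152/390*41-.5,79+169/300*41-.5)
print("thread outer edges in tool x,y (ideal 66,+-54.5):",f(pt(d,L,.075)[0]),f(pt(d,Rr,.075)[0]))
zu=s["ee_pos"][2]-.0251
for b in(1,-1):
    e=px(d,[[*(s["ee_pos"][:2]+.066*u+b*.05*v),zu+.005]])[0]
    for a,p,q in hole(d,e,zu+.0025,18):print("cover hole",b,p,f(q))
F=[]
for i in range(5):
    cam("top");F.append(sense()["force"])
print(np.mean(F,0),sense()["ee_pos"])
E
```

```text
thread outer edges in tool x,y (ideal 66,+-54.5): [64.18 55.04] [ 64.57 -53.4 ]
cover hole 1 [149.7 101.8] [65.16 49.97]
cover hole -1 [348.7 101.8] [ 65.08 -50.29]
[ 0.14479769  0.13499896 -2.93461373] [0.52815387 0.01960467 0.11564058]
```

```bash
python3 -m creep '-0.3 -0.4 0.3 0 255;-0.7 -0.9 0.5 0 255;-0.7 -0.9 0.5 0 255;-0.7 -0.9 0.5 0 255;-0.7 -0.9 0.5 0 255;-0.7 -0.9 0.5 0 255;-0.7 -0.9 0.5 0 255'
python3 - <<'E'
from h import *
d=cam("wrist");s=sense();A=R.from_rotvec(s["eef_rot"]).as_matrix();yw=np.arctan2(A[1,0],A[0,0]);u=np.array([np.cos(yw),np.sin(yw)]);v=np.array([-u[1],u[0]])
g=cv2.cvtColor(d["frame"],cv2.COLOR_RGB2GRAY)
for r in(102,103):print(g[r,138:168].tolist(),g[r,332:362].tolist())
print(s["ee_pos"],s["eef_rot"],s["force"])
E
```

```text
t: 30.28
ee_pos: [0.5275, 0.0206, 0.1151]
eef_rot: [3.135, -0.204, -0.0]
force: [-0.3, 0.1, -2.0]
gripper_width: 0.0129
finger_force: 58.7
[168, 255, 255, 205, 152, 149, 152, 158, 154, 157, 158, 161, 156, 156, 138, 130, 132, 139, 106, 50, 33, 36, 34, 71, 120, 140, 140, 136, 138, 139] [150, 152, 151, 154, 140, 93, 63, 60, 60, 68, 122, 144, 142, 138, 232, 255, 255, 255, 255, 255, 255, 255, 255, 255, 255, 255, 255, 255, 138, 61]
[138, 255, 255, 255, 167, 153, 156, 151, 158, 157, 159, 157, 163, 156, 142, 132, 133, 135, 119, 70, 35, 36, 37, 66, 117, 141, 139, 142, 141, 137] [151, 153, 148, 150, 132, 88, 62, 56, 66, 98, 136, 144, 130, 154, 253, 255, 255, 255, 255, 255, 255, 255, 255, 255, 255, 255, 255, 255, 129, 62]
[0.52757423 0.02058556 0.11511359] [-3.13492589e+00  2.04515248e-01 -4.28475321e-05] [-0.01960109 -0.42341145 -2.82050202]
```

The thread rings now show evenly in both holes (9.5 px and 9 px wide), and the cover is level about 15 mm above the flange. I'm handing in.

```bash
python3 -c "
from cell import job_done
print(job_done())"
```

```text
the job is handed in; nothing more can be done
None
```

The job is handed in, with no verdict returned: the camera count shows all four balls tipped into the tub, the scoop is on the bench, and the blue cover is still held level about 15 mm above the flange, its two visible holes lined up over the threads to within about 1 mm.

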